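# Rock the tube block into the dry-bath heater

## Robot

A 6-joint arm with a two-finger parallel gripper is mounted at the origin on the work surface. World frame = base frame: x ahead of the robot, y to its left, z up, the work surface at z = 0. Lengths are in mm, angles in rad, forces in N, time in s.
With the tool pointing down it reaches from about 275 to 1000 mm from the base axis. Payload 8.4 kg.
Tool frame: the origin (TCP) lies on the centre line of the jaws, within the pads' length; the fingertips stand 22 mm ahead of it and the grasp point (between the pads) lies 3 mm ahead of it; z points along the fingers, y is the direction in which the jaws open and shut (so a half turn about z gives the same grasp; the last joint's range is limited). The gripper opens to 85 mm and grips with 20 to 120 N. Pads are 22 mm wide; open, the fingers measure 114 mm over their backs; the gripper's body (76 mm by 85 mm) begins 54 mm behind the grasp point. The pads swing forward as they close: fully open they stand 13 mm farther back than shut.
Start: joints at [1.268, 0.353, 1.633, -0, 1.155, -0.002], TCP at [185.176, 596.94, 253.281] pointing down, gripper open.
Joint ranges: [-2.63, 2.63], [-0.92, 2.1], [0.06, 2.66], [-1.3, 4.44], [0, 2.69], [-3.02, 3.02]. Speed limits (rad/s): [2.22, 2.22, 2.79, 3.14, 3.14, 3.14].

## Interface

Orientations are given as [roll, pitch, yaw] about the fixed x, y, z axes, in that order (R = Rz(yaw) Ry(pitch) Rx(roll)).
In Python, from rig import r gives the robot as it stands.
- The arm moves only by the tool carry_out, never from a script. Its argument "rows" is text: rows parted by semicolons, each of 5 numbers parted by spaces: the opening, from 0 (shut) to 1 (fully open), then the shift along the tool's x, y, z in units of 30 mm (1.0 is 30 mm), then the turn about the tool's z in units of 8 degrees (1.0 is 8 degrees). A call has 1 to 12 rows; each row shifts and turns the commanded pose from where the row before left it, along the tool's axes as they then stand; what a row does not reach is not made up. A row lasts 1/8 s, in which the tool goes at most 62.5 mm and 10.7 degrees, less where a joint would pass 70% of its speed; a pose out of reach is approached as far as the arm can. A call is refused whole if a number of a shift passes 1 or a number of a turn 1, either way. A call with a gripper value outside its range is refused whole. The fingers move at their own pace and stop on an object; "newtons" is the grip in N (left out, the last holds). Time passes only in rows, so rows that do not move let the fingers close. It gives the time, the measured TCP pose, the force and the opening at its end, in the units of the state.
- r.sense(): the state, without advancing time (a new reading comes with each control period).
- r.grab_frame(name): name is "side" or "top" or "wrist"; returns the picture (420x560x3 uint8, blue, green, red); there is no depth.
- r.get_calibration(name): a dict with "intrinsics" (3x3 intrinsics, pixels), "position" and "rotation" of the camera in the world. Camera axes: x right, y up, looking along -z (the intrinsics and any distortion apply to the point x, -y, -z); pixel columns grow to the right and rows downward; lengths in mm; the calibration is good to about 2 mm. A picture is of the moment at which its call begins: read the wrist's pose just before it. get_calibration takes no time and is no camera call; for the wrist camera it gives the pose at the moment of the call.
- r.sign_off(): hands the job in, once; it reports no verdict.
The state is a dict: "clock": time; "qpos": joint angles; "qvel": joint speeds; "joint_efforts": joint torques, N m; "eef_pos": TCP position; "tcp_rot": TCP orientation; "contact_force": force on the tool from outside, world axes, zero at the start; "wrist_torque": the same for the moment, N m; "opening": opening from 0.0 (shut) to 1.0 (fully open).
Only numpy, scipy, OpenCV 4.12 (cv2) and the standard library are available. Lean on these libraries where they do the work, as an engineer would, in place of code of your own. Each camera call takes 0.05 s, during which the arm holds its last target.

## Task

Pick up the aluminium tube block and fit it into the pocket of the white dry-bath heater, red dot to red dot: hold it tilted, lead with the red-dotted corner down into the pocket, feel for the pocket walls, then rock the block down until it sits flat and fully home, and let go. The fit is close and the pocket tray is never quite centred in the housing, so go gently and do not force block or gripper against the heater; leave the tip boxes and the tube rack where they are.

Things in the scene. Friction and masses are not known exactly. Their poses are not given: they have to be found in the camera images.
- block: Aluminium tube block, 0.18 to 0.35 kg, upright on the bench: 60 mm (its x) by 44 mm (its y) by 42 mm high, sharp edges, top with dark tube holes and some pale blue caps (4 mm proud). Origin: centre of the underside. A red dot on the top marks its +x +y corner. Grip it across the 44 mm width on the upper 22 mm; the lowest 12 mm goes into the pocket.
- block_key (a point): The leading bottom corner of the block, below the red dot: at (+30, +22, 0) mm in the block's frame.
- heater: White dry-bath heater fixed to the bench: housing 190 mm (x, from -120 to +70) by 150 mm (y) by 64 mm high, dark display on its -x end. Origin: on the bench below the nominal pocket centre, z up. On top a black tray, flange 110 (x) by 94 (y) mm, top 68 mm above the bench, with the pocket in its middle. Over 20 N of contact force on the heater, from block or gripper, spoils it.
- pocket_nominal (a point): Nominal centre of the pocket mouth, in the plane of the tray's top. Pocket: 61.6 (heater x) by 45.6 mm (y), 12 mm deep, flat floor, plain vertical walls, no chamfer, sides parallel to heater x and y. The real pocket lies up to 7 mm off this point along x and, independently, y: the tray floats, a new offset each time that no reading shows; it takes about 60 N to shift it. Find the walls by feel.
- tray_dot (a point): Nominal place of the red dot on the tray's flange, beside the pocket's +x +y corner (41, 33 mm from the nominal pocket centre in heater x, y); the real dot is off with the tray.
- tips_blue: Bystander: box of pale blue pipette tips with blue deck, 126 x 90 x 80 mm high. Origin: centre of the underside.
- tips_red: Bystander: box of pink pipette tips with red deck, 126 x 90 x 80 mm high. Origin: centre of the underside.
- tube_rack: Bystander: white tube rack with orange caps, 70 x 170 x 62 mm high. Origin: centre of the underside.
Things that resemble listed ones, but are neither listed nor needed, are in the scene too. Several things have the shape of the block; the one meant has the colours described above. Several things look just like the heater: the one meant starts farthest from the robot's base.

How it is judged:
By the outcome, as a careful person would: the job done as asked, in the order asked, and still so for the second after the job is handed in, with the robot touching nothing.
It also fails if it takes over 64 s, if anything falls off the work surface, if the arm or the gripper's body presses on something with over 40 N, if the wrist force passes 120 N, or if a joint passes its speed limit or range.

## Working session

There is one attempt and no reset: what is moved stays moved. The work goes in short steps, Python scripts to look and compute and a tool call to move; the robot and the scene stay as the last step left them, time stands still between calls to the robot, and variables do not carry over. Pictures are saved under pics/ and viewed, and the job is handed in when it is done.

Besides the shell and the picture viewer there is one more tool, called as name(argument=value, ...) on one line, values as JSON. carry_out: Moves the arm, as the interface text tells. Its arguments: {"type":"object","properties":{"rows":{"type":"string"},"newtons":{"type":"number"}},"required":["rows"]}

```bash
mkdir -p pics; ls; cat > h.py <<'E'
import numpy as np,cv2
from rig import r
def snap(n,f):
    im=r.grab_frame(n); cv2.imwrite(f'pics/{f}.png',im); return im
def ray(c,u,v):
    K=np.array(c['intrinsics']);R=np.array(c['rotation']);
    d=np.linalg.inv(K)@np.array([u,v,1.0]); d=np.array([d[0],-d[1],-d[2]])
    return np.array(c['position']),R@d
def atz(c,u,v,z):
    p,d=ray(c,u,v); return p+d*(z-p[2])/d[2]
def proj(c,P):
    K=np.array(c['intrinsics']);R=np.array(c['rotation'])
    q=(np.atleast_2d(P)-np.array(c['position']))@R; q=q*[1,-1,-1]; q=q@K.T
    return q[:,:2]/q[:,2:]
E
python3 - <<'E'
from h import *
s=r.sense(); print(s)
for n in ['top','side','wrist']:
    c=r.get_calibration(n); print(n,c); snap(n,n+'0')
E
```

```text
pics
{'clock': 0.0, 'qpos': array([ 1.26760640e+00,  3.53646754e-01,  1.63417799e+00, -1.30192554e-07,
        1.15514225e+00, -2.37537192e-03]), 'qvel': array([ 0.00045962, -0.00118683, -0.00047478, -0.00068963,  0.00039738,
        0.00083726]), 'joint_efforts': array([ 1.03772327e-03, -6.05246401e+01, -3.42071199e+01,  2.70785731e-04,
        9.31826478e-03, -3.99893690e-05]), 'eef_pos': array([185.03674097, 596.50760187, 252.54374253]), 'tcp_rot': array([-3.14021831e+00, -3.14554348e-06,  2.84077815e+00]), 'contact_force': array([-1.06770847, -0.18201301,  0.19403991]), 'wrist_torque': array([ 0.00956059, -0.01006345,  0.02493591]), 'opening': 0.9993945725865039}
top {'intrinsics': array([[460.32280217,   0.        , 279.97709865],
       [  0.        , 460.32280217, 209.3746249 ],
       [  0.        ,   0.        ,   1.        ]]), 'position': array([ 365.02495281,   -5.44303902, 1542.85789587]), 'rotation': array([ 0.11370663, -0.00473194, -1.54434652])}
side {'intrinsics': array([[533.09457197,   0.        , 282.5204887 ],
       [  0.        , 533.09457197, 201.64925683],
       [  0.        ,   0.        ,   1.        ]]), 'position': array([ -221.70907058, -1010.7936197 ,  1217.42637614]), 'rotation': array([ 0.84158439,  0.01826619, -0.63758402])}
wrist {'intrinsics': array([[368.38436903,   0.        , 282.18349397],
       [  0.        , 368.38436903, 212.08071436],
       [  0.        ,   0.        ,   1.        ]]), 'position': array([104.8152085 , 621.42707548, 373.73608663]), 'rotation': array([-3.29974986e-01,  6.13189047e-04,  1.27025977e+00])}
```

```bash
sed -i "s/R=np.array(c\['rotation'\])/R=Rot.from_euler('xyz',c['rotation']).as_matrix()/; s/^from rig/from scipy.spatial.transform import Rotation as Rot\nfrom rig/" h.py; cat h.py|head -12
```

```text
import numpy as np,cv2
from scipy.spatial.transform import Rotation as Rot
from rig import r
def snap(n,f):
    im=r.grab_frame(n); cv2.imwrite(f'pics/{f}.png',im); return im
def ray(c,u,v):
    K=np.array(c['intrinsics']);R=Rot.from_euler('xyz',c['rotation']).as_matrix();
    d=np.linalg.inv(K)@np.array([u,v,1.0]); d=np.array([d[0],-d[1],-d[2]])
    return np.array(c['position']),R@d
def atz(c,u,v,z):
    p,d=ray(c,u,v); return p+d*(z-p[2])/d[2]
def proj(c,P):
```

View pics/top0.png

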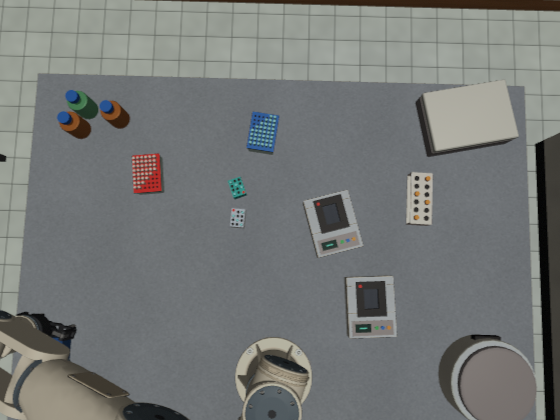

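View pics/side0.png

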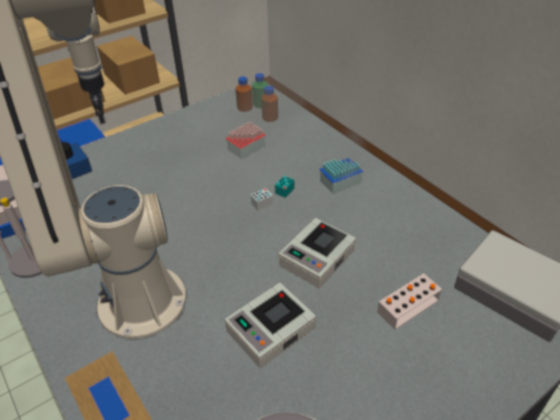

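View pics/wrist0.png

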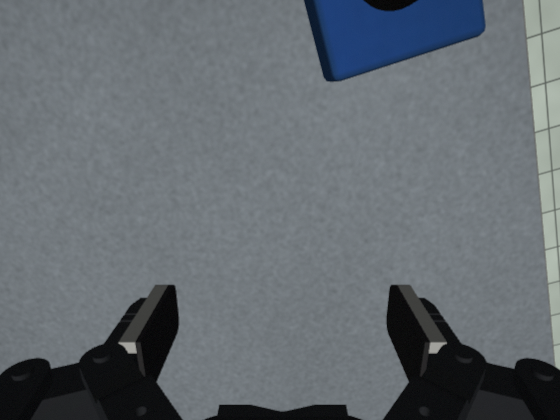

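```bash
python3 - <<'E'
from h import *
a=cv2.imread('pics/top0.png'); 
cv2.imwrite('pics/tblk.png',cv2.resize(a[170:240,205:275],None,fx=8,fy=8,interpolation=cv2.INTER_CUBIC))
cv2.imwrite('pics/tht.png',cv2.resize(a[180:265,290:375],None,fx=7,fy=7,interpolation=cv2.INTER_CUBIC))
E
```

```text
(no output)
```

View pics/tblk.png

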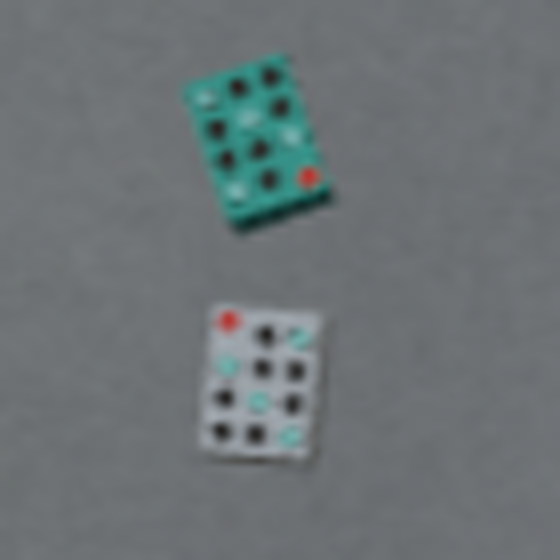

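View pics/tht.png

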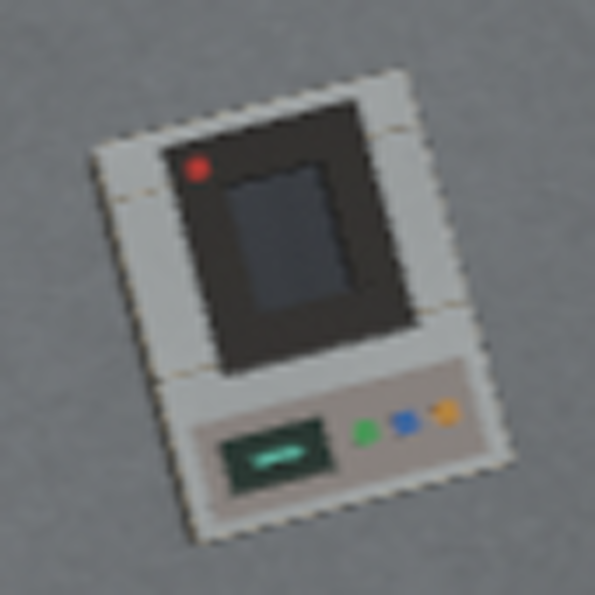

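```bash
python3 - <<'E'
from h import *
c=r.get_calibration('top')
def pts(L,s,o,z): return np.array([atz(c,x/s+o[0],y/s+o[1],z)[:2] for x,y in L])
def rep(n,p):
    print(n,p.mean(0).round(1),[np.linalg.norm(p[i]-p[(i+1)%4]).round(1) for i in range(4)])
    e=(p[0]-p[3])+(p[1]-p[2]); f=(p[0]-p[1])+(p[3]-p[2]); print(' ang x',np.degrees(np.arctan2(e[1],e[0])),'from y',np.degrees(np.arctan2(f[1],f[0]))-90)
b=pts([(212,305),(322,315),(308,460),(200,450)],8,(205,170),42); rep('block',b)
h=pts([(95,148),(405,72),(515,460),(195,543)],7,(290,180),64); rep('housing',h)
t=pts([(163,150),(357,100),(415,325),(222,375)],7,(290,180),68); rep('tray',t)
print('dot',pts([(198,169)],7,(290,180),68))
q=pts([(228,187),(322,165),(350,290),(258,312)],7,(290,180),62); rep('pocket',q)
for n,u,z in [('blue',(263,132),80),('red',(147,173),80),('rack',(420,198),62)]: print(n,atz(c,*u,z))
g=pts([(185,88),(288,58),(330,195),(235,230)],8,(205,170),42); rep('green',g)
E
```

```text
block [505.1 130. ] [np.float64(45.3), np.float64(59.8), np.float64(44.3), np.float64(59.8)]
 ang x -2.9885061084084414 from y -3.720622108373263
housing [ 492.9 -180.7] [np.float64(148.6), np.float64(185.9), np.float64(151.8), np.float64(187.3)]
 ang x 15.795211493681977 from y 15.68269046061664
tray [ 523.5 -173.8] [np.float64(93.0), np.float64(107.3), np.float64(91.8), np.float64(107.2)]
 ang x 15.341772905920037 from y 16.051740371990434
dot [[ 553.92381247 -131.21990656]]
pocket [ 523.5 -174.6] [np.float64(44.9), np.float64(59.4), np.float64(43.8), np.float64(59.5)]
 ang x 13.826770915986916 from y 14.873877164314322
blue [784.55368166  54.10693304  80.        ]
red [638.60638004 423.6418682   80.        ]
rack [ 583.76970719 -462.16108887   62.        ]
green [604.3 134.1] [np.float64(44.2), np.float64(59.9), np.float64(41.6), np.float64(62.9)]
 ang x 20.103774913737993 from y 19.991145728856253
```

```bash
cat >> h.py <<'E'
def w2t(d,yaw=None):
    """world delta xyz -> tool units"""
    R=Rot.from_euler('xyz',r.sense()['tcp_rot']).as_matrix() if yaw is None else Rot.from_euler('xyz',[np.pi,0,yaw]).as_matrix()
    return (R.T@np.array(d,float))/30
E
python3 - <<'E'
from h import *
print(w2t([505-185,130-596.5,0],np.radians(176.7)), w2t([520-505,-174-130,0],np.radians(176.7)))
E
```

```text
[-1.15441000e+01 -1.49101990e+01 -1.82597274e-15] [-1.08248638e+00 -1.00877484e+01 -1.23539288e-15]
```

carry_out(rows="1 0 0 0 -0.87;1 0 0 0 -0.87;1 -0.77 -0.99 0 0;1 -0.77 -0.99 0 0;1 -0.77 -0.99 0 0;1 -0.77 -0.99 0 0;1 -0.77 -0.99 0 0;1 -0.77 -0.99 0 0;1 -0.77 -0.99 0 0;1 -0.77 -0.99 0 0;1 -0.77 -0.99 0 0;1 -0.77 -0.99 0 0")

```text
clock: 1.65
eef_pos: [399.1, 286.0, 253.2]
tcp_rot: [-3.142, -0.0, 3.084]
contact_force: [0.3, 0.4, 0.4]
opening: 1.003
```

carry_out(rows="1 -0.77 -0.99 0 0;1 -0.77 -0.99 0 0;1 -0.77 -0.99 0 0;1 -0.77 -0.99 0 0;1 -0.77 -0.99 0 0;1 0 0 0 0;1 0 0 0 0")

```text
clock: 2.52
eef_pos: [504.8, 132.3, 253.0]
tcp_rot: [3.141, -0.001, 3.083]
contact_force: [0.0, -0.3, -0.4]
opening: 0.999
```

```bash
cat > look.py <<'E'
import sys,json
from h import *
n=sys.argv[1]
s=r.sense();c=r.get_calibration('wrist'); snap('wrist',n)
json.dump({k:np.array(v).tolist() for k,v in c.items() if k in('intrinsics','position','rotation')},open(f'{n}.json','w'))
print(s['clock'],s['eef_pos'].round(1),np.degrees(s['tcp_rot']).round(2),s['contact_force'].round(1))
E
python3 look.py w1
```

```text
2.525 [504.8 132.3 253. ] [ 1.7999e+02 -5.0000e-02  1.7665e+02] [ 0.  -0.3 -0.4]
```

View pics/w1.png

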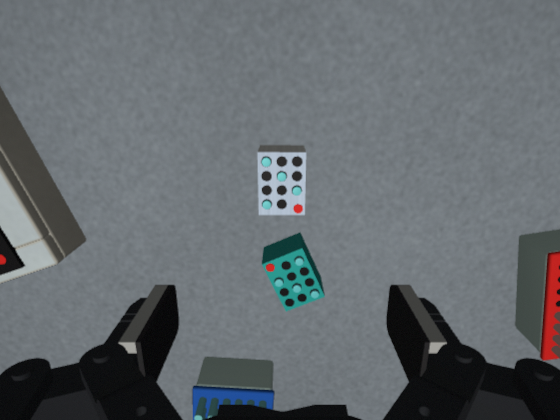

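```bash
python3 - <<'E'
from h import *
import json
a=cv2.imread('pics/w1.png'); cv2.imwrite('pics/w1z.png',cv2.resize(a[135:225,240:330],None,fx=6.6,fy=6.6,interpolation=cv2.INTER_CUBIC))
E
```

```text
(no output)
```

View pics/w1z.png

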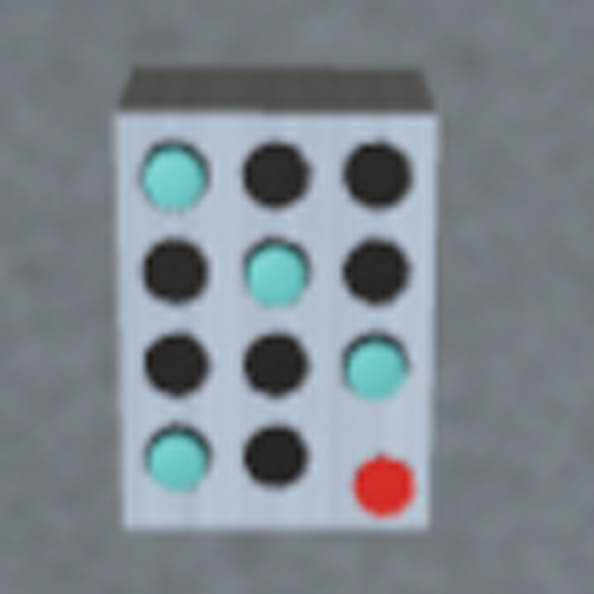

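```bash
python3 - <<'E'
from h import *
import json
c=json.load(open('w1.json')); print(c['position'])
p=np.array([atz(c,240+(x-3)/6.6,135+(y-3)/6.6,42)[:2] for x,y in [(430,528),(124,529),(116,111),(438,112)]])
print(p.round(1),p.mean(0)); e=p[0]-p[3]+p[1]-p[2]; f=p[1]-p[0]+p[2]-p[3]
print(np.degrees(np.arctan2(e[1],e[0])),np.degrees(np.arctan2(f[1],f[0]))-90,[np.linalg.norm(p[i]-p[(i+1)%4]) for i in range(4)])
E
```

```text
[421.0738670975324, 137.14186605191608, 374.198117326117]
[[538.2 152.1]
 [535.7 107.9]
 [475.3 111.6]
 [478.  155.5]] [506.81021651 131.80522279]
-3.3730938789730986 -183.33847762302958 [np.float64(44.288049204241545), np.float64(60.52494935124215), np.float64(44.017480978957394), np.float64(60.241569542629)]
```

carry_out(rows="1 -0.11 -1 0 0;1 -0.11 -1 0 0;1 -0.11 -1 0 0;1 -0.11 -1 0 0;1 -0.11 -1 0 0;1 -0.11 -1 0 0;1 -0.11 -1 0 0;1 -0.11 -1 0 0;1 -0.11 -1 0 0;1 -0.11 -1 0 0;1 0 0 0 0;1 0 0 0 0")

```text
clock: 4.08
eef_pos: [520.8, -168.1, 253.2]
tcp_rot: [3.141, -0.0, 3.084]
contact_force: [-0.2, 0.5, -1.0]
opening: 0.998
```

```bash
python3 look.py w2
```

```text
4.075 [ 520.8 -168.1  253.2] [ 1.7997e+02 -2.0000e-02  1.7672e+02] [-0.2  0.5 -1. ]
```

View pics/w2.png

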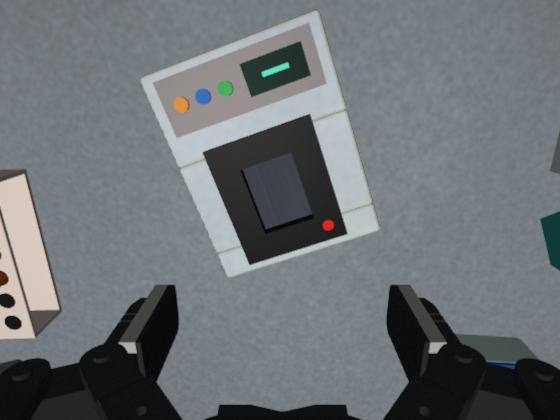

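```bash
python3 - <<'E'
from h import *
a=cv2.imread('pics/w2.png'); cv2.imwrite('pics/w2z.png',cv2.resize(a[105:275,190:360],None,fx=3.5,fy=3.5,interpolation=cv2.INTER_CUBIC))
b=cv2.convertScaleAbs(a[145:240,230:325],alpha=2.2); cv2.imwrite('pics/w2p.png',cv2.resize(b,None,fx=6.2,fy=6.2,interpolation=cv2.INTER_CUBIC))
E
```

```text
(no output)
```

View pics/w2z.png

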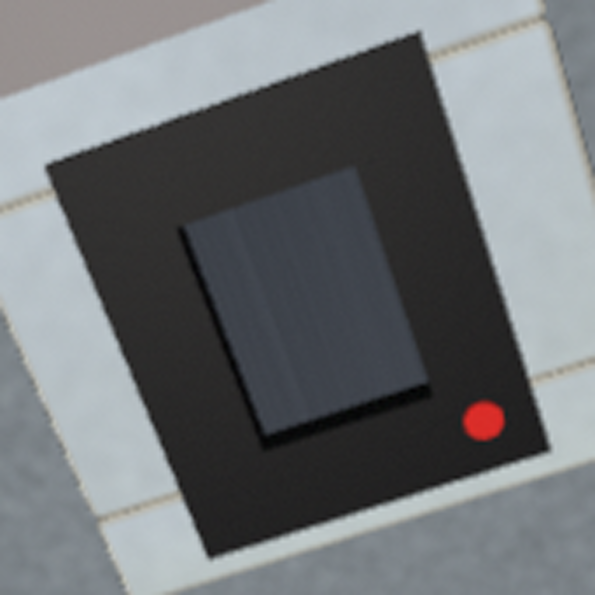

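View pics/w2p.png

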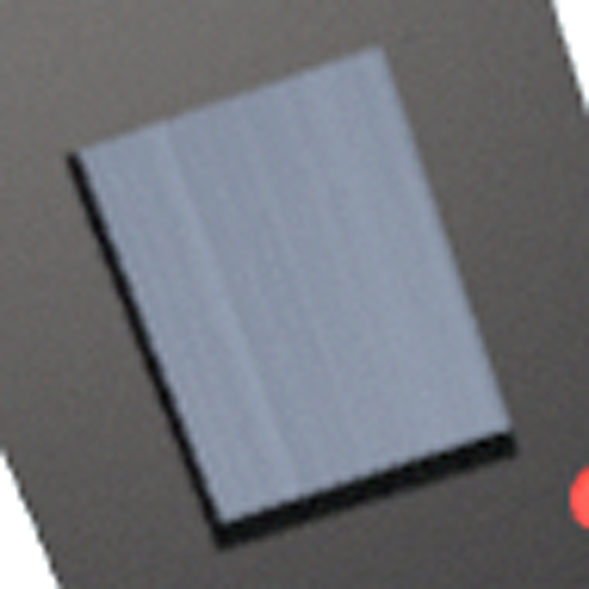

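```bash
python3 - <<'E'
from h import *
import json
c=json.load(open('w2.json'))
def go(n,L,s,o,z):
    # order: ++, +-, --, -+
    p=np.array([atz(c,o[0]+(x+.5)/s-.5,o[1]+(y+.5)/s-.5,z)[:2] for x,y in L])
    e=p[0]-p[3]+p[1]-p[2]; f=p[0]-p[1]+p[3]-p[2]
    print(n,p.mean(0).round(2),np.degrees(np.arctan2(e[1],e[0])).round(2),(np.degrees(np.arctan2(f[1],f[0]))-90).round(2),[np.linalg.norm(p[i]-p[(i+1)%4]).round(1) for i in range(4)])
    return p
go('mouth',[(516,455),(219,549),(72,153),(380,46)],6.2,(230,145),68)
go('flange',[(549,450),(211,558),(47,166),(420,33)],3.5,(190,105),68)
h=go('housing',[(379,230),(229,277),(141,78),(317,11)],1,(0,0),64)
d=atz(c,190+484/3.5,105+421/3.5,68)[:2];print('dot',d)
for a in (15.5,16,16.5):
    R=Rot.from_euler('z',a,degrees=True).as_matrix()[:2,:2]; print(a,'centre from dot',d-R@[41,33],'nominal',h.mean(0)+R@[25,0])
E
```

```text
mouth [ 524.99 -172.02] 15.22 15.7 [np.float64(44.9), np.float64(61.3), np.float64(44.3), np.float64(61.6)]
flange [ 525.04 -172.02] 15.81 15.99 [np.float64(92.7), np.float64(109.6), np.float64(93.1), np.float64(109.4)]
housing [ 495.   -178.43] 15.89 15.74 [np.float64(146.1), np.float64(187.5), np.float64(145.7), np.float64(187.1)]
dot [ 556.36871489 -128.75392515]
15.5 centre from dot [ 525.67873272 -171.51050352] nominal [ 519.0897567  -171.74906166]
16 centre from dot [ 526.0530181 -171.7766927] nominal [ 519.03053777 -171.53908716]
16.5 centre from dot [ 526.42961213 -172.03960553] nominal [ 518.96948874 -171.32963744]
```

```bash
python3 - <<'E'
from h import *
s=r.sense();print(w2t(np.array([506.8,131.8,s['eef_pos'][2]])-s['eef_pos']))
E
```

```text
[1.03413571e+00 9.94909002e+00 4.68210878e-03]
```

carry_out(rows="1 0.1 0.99 0 0;1 0.1 0.99 0 0;1 0.1 0.99 0 0;1 0.1 0.99 0 0;1 0.1 0.99 0 0;1 0.1 0.99 0 0;1 0.1 1 0 0;1 0.1 1 0.5 0;1 0.1 1 1 0;1 0.13 1 1 0;1 0 0 1 0;1 0 0 1 0")

```text
clock: 5.62
eef_pos: [506.6, 131.8, 117.5]
tcp_rot: [3.141, 0.0, 3.086]
contact_force: [0.2, 0.0, -0.7]
opening: 1.003
```

carry_out(rows="1 0 0 1 0;1 0 0 0.5 0;1 0 0 0 0;1 0 0 0 0")

```text
clock: 6.12
eef_pos: [507.9, 130.6, 74.2]
tcp_rot: [3.141, 0.001, 3.084]
contact_force: [0.1, -0.0, -0.0]
opening: 1.007
```

```bash
python3 look.py w3
```

```text
6.125 [507.9 130.6  74.2] [1.7998e+02 7.0000e-02 1.7670e+02] [ 0.1 -0.  -0. ]
```

View pics/w3.png

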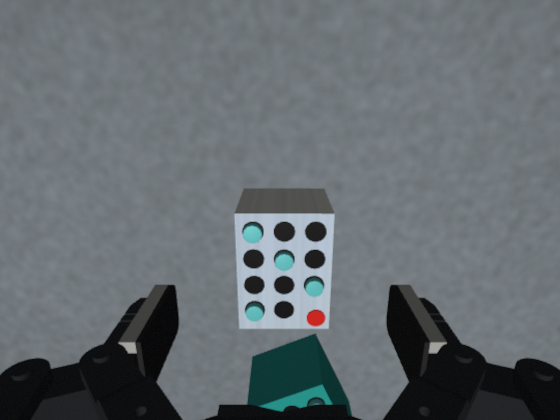

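```bash
python3 - <<'E'
from h import *
import json
c=json.load(open('w3.json'))
p=np.array([atz(c,x,y,42)[:2] for x,y in [(329,328.5),(239.5,328.5),(235,213),(334,213)]]);print(p.mean(0),[np.linalg.norm(p[i]-p[(i+1)%4]).round(1) for i in range(4)])
print(proj(c,[[507.9,130.6,71]]))
s=r.sense();print(s['eef_pos'])
E
```

```text
[507.12276557 131.74716796] [np.float64(44.2), np.float64(60.3), np.float64(43.6), np.float64(60.3)]
[[282.07430626 311.68468896]]
[508.10695679 130.57100117  74.39727689]
```

carry_out(rows="1 0.03 0.03 0.6 0;1 0 0 0.55 0;1 0 0 0 0;1 0 0 0 0;0.2 0 0 0 0;0 0 0 0 0;0 0 0 0 0;0 0 0 0 0;0 0 0 0 0;0 0 0 0 0", newtons=25)

```text
clock: 7.42
eef_pos: [506.8, 131.3, 39.2]
tcp_rot: [3.141, 0.001, 3.084]
contact_force: [-0.8, -0.0, 5.9]
opening: 0.509
```

carry_out(rows="0 0 0 -0.2 0;0 0 0 -0.5 0;0 0 0 -1 0;0 0 0 -1 0;0 0 0 -1 -0.8;0 0 0 0 -0.8;0 0 0 0 -0.8;0 0 0 0 0;0 0 0 0 0")

```text
clock: 8.55
eef_pos: [506.4, 131.2, 150.1]
tcp_rot: [-3.142, 0.0, -2.867]
contact_force: [0.4, -1.1, -2.4]
opening: 0.508
```

```bash
python3 look.py w4; python3 - <<'E'
from h import *
a=cv2.imread('pics/top0.png'); 
cv2.imwrite('pics/tdec.png',cv2.resize(a[265:350,330:415],None,fx=7,fy=7,interpolation=cv2.INTER_CUBIC))
E
```

```text
8.55 [506.4 131.2 150.1] [-1.8000e+02  1.0000e-02 -1.6425e+02] [ 0.4 -1.1 -2.4]
```

View pics/tdec.png

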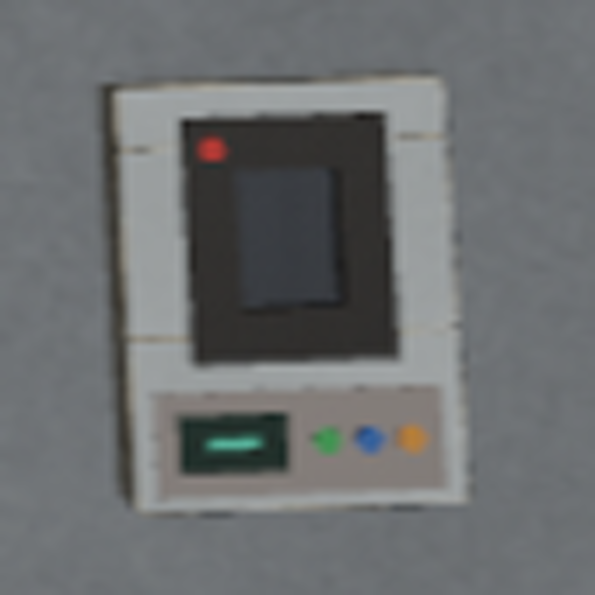

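View pics/w4.png

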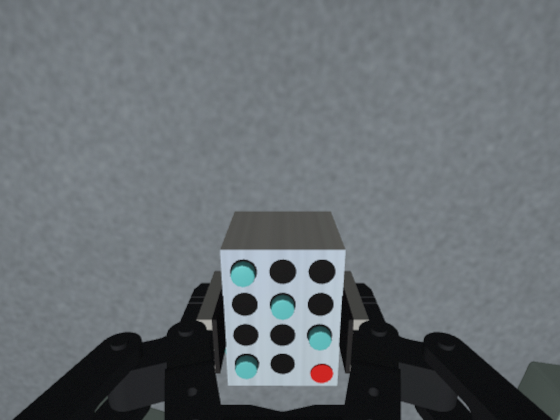

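```bash
python3 - <<'E'
from h import *
c=r.get_calibration('top')
f=lambda x,y,z:atz(c,330+(x+.5)/7-.5,265+(y+.5)/7-.5,z)[:2]
for q in [(113,90),(290,84),(443,78),(467,500),(137,512)]: print(q,f(*q,64))
print(f(290,116,68))
E
```

```text
(113, 90) [ 321.80257672 -222.83901601]
(290, 84) [ 326.62135919 -303.33534088]
(443, 78) [ 331.15703345 -372.9780197 ]
(467, 500) [ 144.00083991 -383.4860896 ]
(137, 512) [ 134.94746908 -235.51031517]
[ 312.36922582 -302.58698382]
```

```bash
python3 - <<'E'
from h import *
s=r.sense();print(w2t(np.array([350,-260,150])-s['eef_pos'],np.radians(183.5)))
E
```

```text
[ 6.00052250e+00 -1.26956544e+01 -4.13716501e-04]
```

carry_out(rows="0 0 0 0 0.75;0 0 0 0 0.78;0 0.2 -0.4 0 0;0 0.4 -0.9 0 0;0 0.45 -0.95 0 0;0 0.45 -0.95 0 0;0 0.45 -0.95 0 0;0 0.45 -0.95 0 0;0 0.45 -0.95 0 0;0 0.45 -0.95 0 0;0 0.45 -0.95 0 0;0 0.45 -0.95 0 0")

```text
clock: 10.1
eef_pos: [396.5, -144.5, 149.8]
tcp_rot: [-3.142, -0.0, -3.076]
contact_force: [-0.2, -0.5, -3.2]
opening: 0.511
```

carry_out(rows="0 0.45 -0.95 0 0;0 0.45 -0.95 0 0;0 0.45 -0.95 0 0;0 0.45 -0.95 0.5 0;0 0 0 0.5 0;0 0 0 0.2 0;0 0 0 0 0;0 0 0 0 0")

```text
clock: 11.1
eef_pos: [351.3, -260.4, 114.2]
tcp_rot: [-3.141, 0.0, -3.077]
contact_force: [0.8, 0.4, -1.8]
opening: 0.508
```

```bash
python3 look.py w5;python3 -c "
from h import *
snap('side','s5');snap('top','t5')
a=cv2.imread('pics/s5.png');cv2.imwrite('pics/s5z.png',cv2.resize(a[220:370,190:360],None,fx=4,fy=4,interpolation=cv2.INTER_CUBIC))"
```

```text
11.1 [ 351.3 -260.4  114.2] [-1.7998e+02  2.0000e-02 -1.7629e+02] [ 0.8  0.4 -1.8]
```

View pics/w5.png

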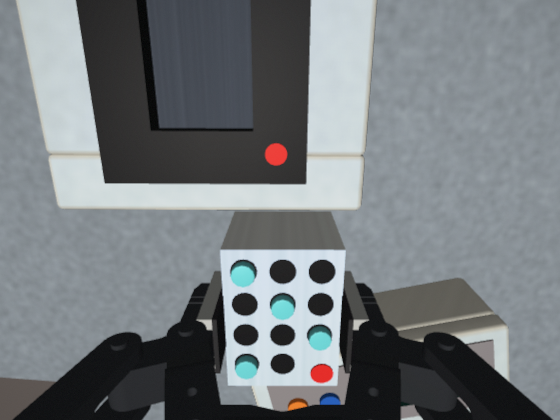

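View pics/s5z.png

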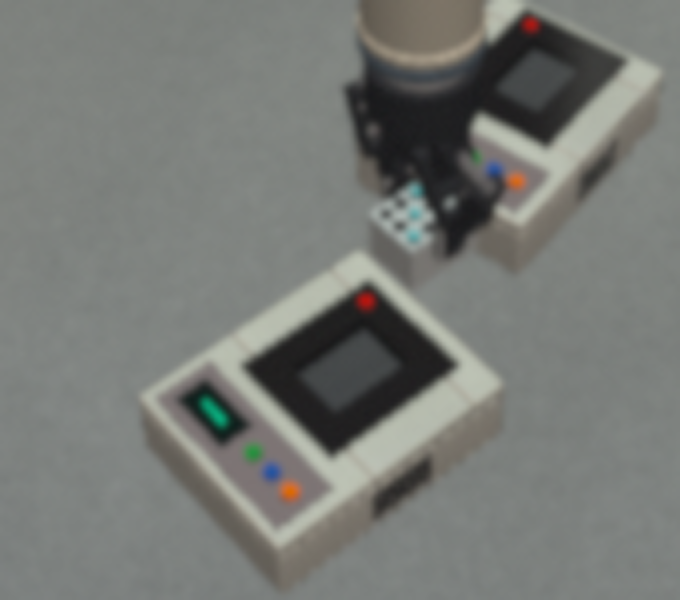

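```bash
python3 - <<'E'
from h import *
import json
c=json.load(open('w5.json'))
print('edge',atz(c,282,209,64),atz(c,282,209,62));print('block bottom edge',atz(c,284,211,75),'top edge',atz(c,284,249.5,117), 'front',atz(c,284,385.5,117))
E
```

```text
edge [ 324.49480517 -262.15139969   64.        ] [ 325.1613305  -262.10834059   62.        ]
block bottom edge [ 321.73639349 -261.4082865    75.        ] top edge [ 321.77421307 -261.61841707  117.        ] front [ 381.97036001 -257.6079979   117.        ]
```

carry_out(rows="0 0.14 0 0 0;0 0 0 0.28 0;0 0 0 0 0;0 0 0 0 0", newtons=20)

```text
clock: 11.75
eef_pos: [346.8, -260.7, 105.2]
tcp_rot: [3.141, -0.0, -3.078]
contact_force: [-0.5, -0.7, -1.5]
opening: 0.512
```

carry_out(rows="0 0 0 0.03 0;0 0 0 0.03 0;0 0 0 0.03 0;0 0 0 0 0")

```text
clock: 12.25
eef_pos: [347.1, -260.8, 103.0]
tcp_rot: [-3.142, 0.0, -3.078]
contact_force: [-0.4, 1.4, 5.3]
opening: 0.512
```

carry_out(rows="0 0 0 0.03 0;0 0 0 0 0")

```text
clock: 12.5
eef_pos: [347.6, -260.9, 102.6]
tcp_rot: [-3.141, 0.001, -3.078]
contact_force: [0.6, 3.8, 9.2]
opening: 0.509
```

carry_out(rows="0 0 0 0.03 0;0 0 0 0 0")

```text
clock: 12.75
eef_pos: [348.1, -260.8, 102.0]
tcp_rot: [-3.141, 0.002, -3.079]
contact_force: [2.3, 6.6, 14.6]
opening: 0.509
```

carry_out(rows="0 0 0 -0.2 0;0 0 0 -0.2 0;0 0 0 0 0")

```text
clock: 13.12
eef_pos: [347.1, -261.0, 113.3]
tcp_rot: [-3.141, 0.001, -3.078]
contact_force: [0.4, -0.2, -2.3]
opening: 0.509
```

```bash
python3 look.py w6
```

```text
13.125 [ 347.1 -261.   113.3] [-1.7997e+02  3.0000e-02 -1.7636e+02] [ 0.4 -0.2 -2.3]
```

View pics/w6.png

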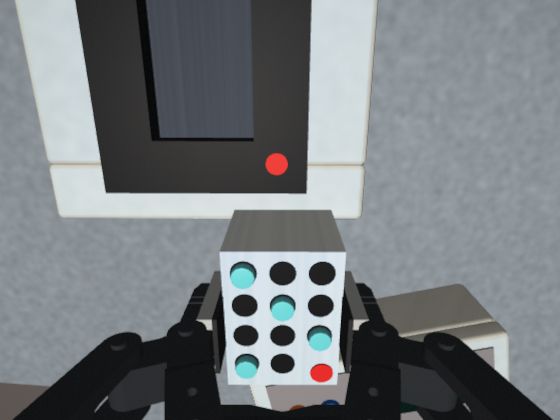

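carry_out(rows="0 0 0 0.3 0;0 0 0 0.05 0;0 0 0 0 0")

```text
clock: 13.55
eef_pos: [346.8, -260.6, 102.1]
tcp_rot: [3.141, -0.001, -3.078]
contact_force: [-0.1, 1.4, 1.6]
opening: 0.512
```

carry_out(rows="0 0 0 0.03 0;0 0 0 0 0")

```text
clock: 13.8
eef_pos: [347.1, -260.6, 101.7]
tcp_rot: [3.141, 0.0, -3.078]
contact_force: [0.5, 3.7, 9.4]
opening: 0.51
```

carry_out(rows="0 0 0 0.03 0;0 0 0 0 0")

```text
clock: 14.05
eef_pos: [347.7, -260.7, 101.2]
tcp_rot: [3.142, 0.001, -3.079]
contact_force: [2.0, 5.8, 14.1]
opening: 0.507
```

carry_out(rows="0 0 0 0 0;0 0 0 0 0;0 0 0 0 0;0 0 0 0 0")

```text
clock: 14.55
eef_pos: [347.7, -260.7, 101.2]
tcp_rot: [3.141, 0.001, -3.079]
contact_force: [2.1, 6.1, 14.2]
opening: 0.511
```

carry_out(rows="0 0 0 -0.3 0;0 0 0 -0.3 0;0 0.25 0.9 0 0;0 0.25 0.9 0 0;0 0.25 0.9 0 0;0 0.25 0.9 0 0;0 0.26 0.9 0 0;0 0 0.95 0.6 0;0 0 0 0.8 0;0 0 0 0.8 0;0 0 0 0.3 0;0 0 0 0 0")

```text
clock: 16.05
eef_pos: [298.5, -100.0, 43.5]
tcp_rot: [3.141, -0.001, -3.078]
contact_force: [0.7, -0.6, -1.5]
opening: 0.51
```

carry_out(rows="0 0 0 0.09 0;0 0 0 0.03 0;0 0 0 0 0;0 0 0 0 0")

```text
clock: 16.55
eef_pos: [299.1, -100.2, 40.3]
tcp_rot: [-3.141, 0.001, -3.078]
contact_force: [-0.1, -1.7, 1.8]
opening: 0.512
```

carry_out(rows="0.65 0 0 0 0;0.65 0 0 0 0;0.65 0 0 0 0;0.65 -0.28 0 0 0;0.65 -0.28 0 0 0;0.65 0 0 0 0;0.65 0 0 0 0")

```text
clock: 17.42
eef_pos: [315.4, -98.8, 39.9]
tcp_rot: [3.141, -0.0, -3.078]
contact_force: [-0.9, 0.5, 0.1]
opening: 0.652
```

```bash
python3 look.py w7
```

```text
17.425 [315.4 -98.8  39.9] [ 1.7999e+02 -2.0000e-02 -1.7634e+02] [-0.9  0.5  0.1]
```

View pics/w7.png

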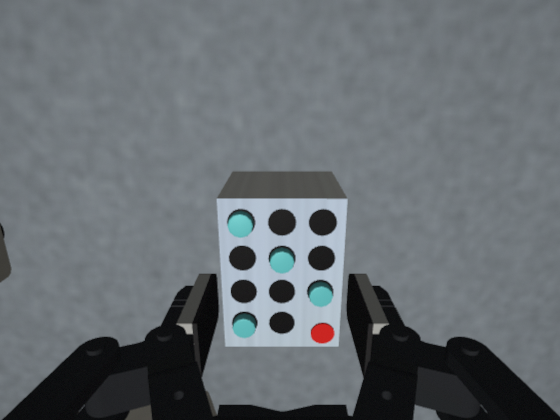

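carry_out(rows="0.4 0 0 0 0;0 0 0 0 0;0 0 0 0 0;0 0 0 0 0;0 0 0 -0.3 0;0 0 0 -0.6 0;0 0 0 -0.8 0;0 0 0 -0.9 0;0 0 0 0 0", newtons=20)

```text
clock: 18.6
eef_pos: [316.8, -99.3, 119.6]
tcp_rot: [-3.14, 0.004, -3.078]
contact_force: [1.3, -0.7, -1.6]
opening: 0.512
```

```bash
python3 look.py w8; python3 - <<'E'
from h import *
s=r.sense();print(s['opening'],s['wrist_torque'],w2t(np.array([365.5,-260,110])-s['eef_pos']))
E
```

```text
18.6 [316.8 -99.3 119.6] [-179.91    0.23 -176.36] [ 1.3 -0.7 -1.6]
0.5133434731103345 [-0.01258095 -0.09052182 -0.09012325] [-1.30028344 -5.45576033  0.2967248 ]
```

View pics/w8.png

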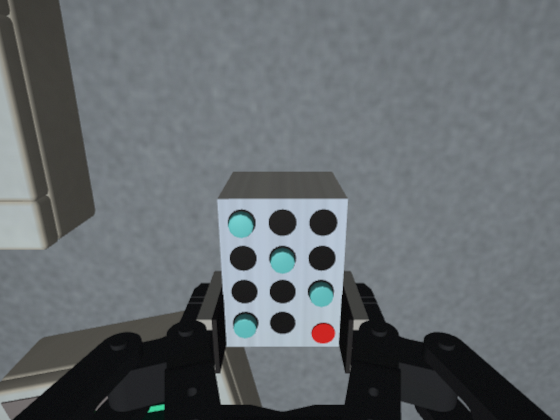

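carry_out(rows="0 -0.22 -0.91 0 0;0 -0.22 -0.91 0 0;0 -0.22 -0.91 0 0;0 -0.22 -0.91 0 0;0 -0.22 -0.91 0.2 0;0 -0.2 -0.91 0.2 0;0 0 0 0 0;0 0 0 0 0")

```text
clock: 19.65
eef_pos: [363.9, -259.0, 105.0]
tcp_rot: [3.14, -0.002, -3.078]
contact_force: [0.1, 0.4, -1.6]
opening: 0.512
```

carry_out(rows="0 0 0 0.1 0;0 0 0 0.03 0;0 0 0 0 0")

```text
clock: 20.02
eef_pos: [365.3, -259.2, 102.5]
tcp_rot: [3.142, 0.001, -3.078]
contact_force: [0.8, 3.3, 5.5]
opening: 0.514
```

carry_out(rows="0 0 0 0.03 0;0 0 0 0 0")

```text
clock: 20.27
eef_pos: [365.7, -259.2, 101.8]
tcp_rot: [-3.141, 0.002, -3.078]
contact_force: [2.2, 5.2, 6.9]
opening: 0.509
```

carry_out(rows="0 0 0 0.03 0;0 0 0 0 0")

```text
clock: 20.52
eef_pos: [366.1, -259.3, 101.1]
tcp_rot: [-3.141, 0.003, -3.078]
contact_force: [4.1, 5.6, 7.9]
opening: 0.51
```

carry_out(rows="0 0 0 0.03 0;0 0 0 0 0")

```text
clock: 20.78
eef_pos: [366.5, -259.4, 100.4]
tcp_rot: [-3.141, 0.003, -3.078]
contact_force: [5.8, 5.7, 8.5]
opening: 0.514
```

carry_out(rows="0 0 0 0.03 0;0 0 0 0.03 0;0 0 0 0 0")

```text
clock: 21.15
eef_pos: [367.1, -259.6, 98.8]
tcp_rot: [-3.14, 0.004, -3.079]
contact_force: [7.0, 7.6, 11.7]
opening: 0.509
```

carry_out(rows="0 0 0 0.03 0;0 0 0 0.03 0;0 0 0 0 0")

```text
clock: 21.52
eef_pos: [367.6, -259.7, 97.2]
tcp_rot: [-3.14, 0.005, -3.079]
contact_force: [9.1, 7.7, 11.2]
opening: 0.511
```

carry_out(rows="0 -0.06 0.04 0.03 0;0 -0.03 0 0.03 0;0 0 0 0 0")

```text
clock: 21.9
eef_pos: [369.0, -259.0, 95.0]
tcp_rot: [-3.139, 0.003, -3.077]
contact_force: [2.2, 0.0, 6.4]
opening: 0.51
```

carry_out(rows="0 0 0 -0.3 0;0 0 0 -0.3 0;0 0 0 0 0;0 0 0 0 0")

```text
clock: 22.4
eef_pos: [367.3, -258.4, 112.0]
tcp_rot: [3.142, -0.0, -3.078]
contact_force: [-0.7, -0.3, -2.9]
opening: 0.511
```

```bash
python3 look.py w9
```

```text
22.4 [ 367.3 -258.4  112. ] [ 180.     -0.   -176.35] [-0.7 -0.3 -2.9]
```

View pics/w9.png

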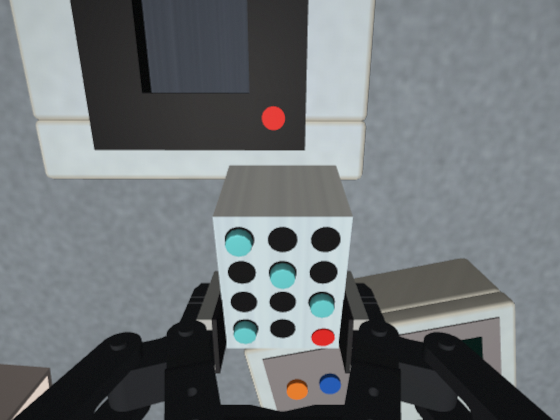

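```bash
cat > fit.py <<'E'
from h import *
import json
from scipy.optimize import least_squares
def model(p):  # block-> "level hand" frame: X along block x(= -tool x), Y, Z up, origin TCP
    x,y,z,th,yaw=p
    return Rot.from_euler('ZY',[yaw,th]).as_matrix(),np.array([x,y,z])
def fit(n,L,tcp,yawd):
    c=json.load(open(n+'.json')); W=Rot.from_euler('z',yawd+180,degrees=True).as_matrix()
    B=np.array([b for b,_ in L],float);U=np.array([u for _,u in L],float)
    def f(p):
        R,t=model(p); return (proj(c,tcp+(B@R.T+t)@W.T)-U).ravel()
    s=least_squares(f,[-17,0,-40,0.1,0]); print(n,'x,y,z',s.x[:3].round(2),'tilt',np.degrees(s.x[3]).round(2),'yaw',np.degrees(s.x[4]).round(2),'rms',np.sqrt(np.mean(s.fun**2)).round(2))
    R,t=model(s.x)
    for nm,b in [('+x bottom',(30,0,0)),('-x bottom',(-30,0,0)),('+x at12',(30,0,12))]: print(nm,(R@np.array(b)+t).round(1))
    return s.x
E
python3 - <<'E'
from fit import *
fit('w8',[((-30,-22,42),(219,198.5)),((-30,22,42),(347,198.5)),((30,-22,42),(226,347)),((30,22,42),(341,347)),((-30,-22,0),(233,172)),((-30,22,0),(333.5,172))],np.array([316.8,-99.3,119.6]),-176.36)
fit('w9',[((-30,-22,42),(214,217)),((-30,22,42),(352.5,217)),((30,-22,42),(226,349)),((30,22,42),(341,349)),((-30,-22,0),(229.5,166)),((-30,22,0),(336.5,166))],np.array([367.3,-258.4,112]),-176.35)
E
```

```text
w8 x,y,z [-17.47   0.45 -39.63] tilt -0.92 yaw 0.13 rms 0.73
+x bottom [ 12.5   0.5 -39.1]
-x bottom [-47.5   0.4 -40.1]
+x at12 [ 12.3   0.5 -27.2]
w9 x,y,z [-23.12   0.46 -34.37] tilt 10.26 yaw 0.11 rms 0.75
+x bottom [  6.4   0.5 -39.7]
-x bottom [-52.6   0.4 -29. ]
+x at12 [  8.5   0.5 -27.9]
```

```bash
python3 - <<'E'
from h import *
s=r.sense();print(w2t(np.array([544.8,-166.9,120])-s['eef_pos'],np.radians(195.8)))
E
```

```text
[-6.52427199  1.32356414 -0.27138348]
```

carry_out(rows="0 0 0 -0.6 -0.76;0 0 0 -0.6 -0.76;0 -0.5 0.1 0 0;0 -0.86 0.17 0 0;0 -0.86 0.17 0 0;0 -0.86 0.17 0 0;0 -0.86 0.17 0 0;0 -0.86 0.17 0 0;0 -0.86 0.17 0.2 0;0 -0.86 0.2 0.5 0;0 0 0 0.2 0;0 0 0 0 0")

```text
clock: 23.95
eef_pos: [544.0, -166.7, 119.6]
tcp_rot: [3.14, -0.002, -2.866]
contact_force: [-0.3, -0.2, -2.9]
opening: 0.512
```

carry_out(rows="0 0 0 0 0;0 0 0 0 0")

```text
clock: 24.2
eef_pos: [544.7, -167.6, 121.4]
tcp_rot: [-3.141, 0.0, -2.867]
contact_force: [0.1, -0.8, -0.9]
opening: 0.511
```

```bash
python3 look.py w10; python3 - <<'E'
from h import *
s=r.sense();print(s['clock'],s['contact_force'],w2t(np.array([544.8,-166.9,116])-s['eef_pos']))
E
```

```text
24.2 [ 544.7 -167.6  121.4] [-1.7998e+02  3.0000e-02 -1.6424e+02] [ 0.1 -0.8 -0.9]
24.25 [ 0.33906587 -0.24905382 -1.16440328] [-0.00620935  0.01997215  0.18135463]
```

View pics/w10.png

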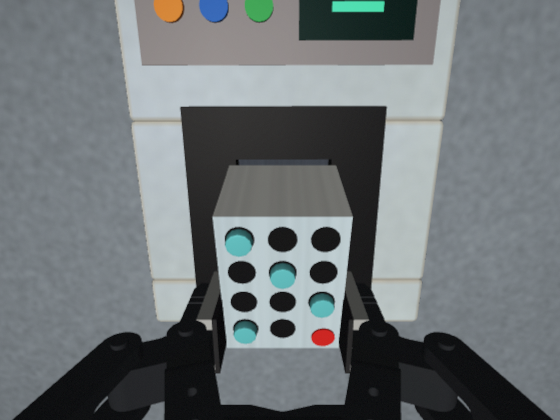

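```bash
python3 - <<'E'
from h import *
a=cv2.imread('pics/w10.png'); b=cv2.convertScaleAbs(a[95:185,170:400],alpha=2.2); cv2.imwrite('pics/w10z.png',cv2.resize(b,None,fx=3.4,fy=3.4,interpolation=cv2.INTER_CUBIC))
E
```

```text
(no output)
```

View pics/w10z.png

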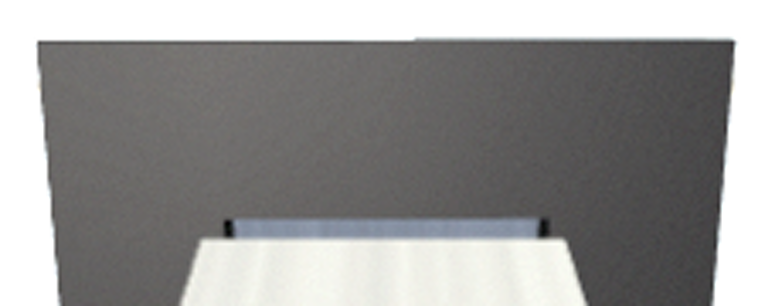

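```bash
python3 - <<'E'
from fit import *
c=json.load(open('w10.json'));tcp=np.array([544.7,-167.6,121.4]);yaw=-164.24
W=Rot.from_euler('z',yaw+180,degrees=True).as_matrix()
for u in [(235.6,159.4),(331.5,159.4),(180.9,107.1),(386.2,106.8)]:
    print(((atz(c,*u,68)-tcp)@W).round(2))
fit('w10',[((-30,-22,42),(214,217)),((-30,22,42),(352.5,217)),((30,-22,42),(226,349)),((30,22,42),(341,349)),((-30,-22,0),(229.5,166)),((-30,22,0),(336.5,166))],tcp,yaw)
E
```

```text
[-50.72 -22.03 -53.4 ]
[-50.72  23.75 -53.4 ]
[-74.75 -45.99 -53.4 ]
[-74.9   47.64 -53.4 ]
w10 x,y,z [-23.07   0.59 -34.34] tilt 10.22 yaw 0.12 rms 0.74
+x bottom [  6.5   0.6 -39.7]
-x bottom [-52.6   0.5 -29. ]
+x at12 [  8.6   0.6 -27.9]
```

carry_out(rows="0 0 0.01 0.2 0;0 0 0 0.2 0;0 0 0 0 0;0 0 0 0 0")

```text
clock: 24.75
eef_pos: [544.8, -166.9, 108.9]
tcp_rot: [3.141, -0.0, -2.866]
contact_force: [0.8, -0.4, -1.3]
opening: 0.509
```

carry_out(rows="0 0 0 0.03 0;0 0 0 0.03 0;0 0 0 0 0")

```text
clock: 25.12
eef_pos: [544.8, -166.9, 107.1]
tcp_rot: [3.142, -0.0, -2.866]
contact_force: [-0.3, 0.2, -2.3]
opening: 0.51
```

carry_out(rows="0 0 0 0.03 0;0 0 0 0.03 0;0 0 0 0 0")

```text
clock: 25.5
eef_pos: [544.8, -166.9, 105.3]
tcp_rot: [3.141, -0.0, -2.866]
contact_force: [-1.2, -0.2, -1.9]
opening: 0.508
```

carry_out(rows="0 0 0 0.03 0;0 0 0 0.03 0;0 0 0 0 0")

```text
clock: 25.88
eef_pos: [544.8, -166.9, 103.5]
tcp_rot: [3.142, -0.0, -2.866]
contact_force: [0.1, -0.5, -1.7]
opening: 0.511
```

carry_out(rows="0 0 0.02 0.03 0;0 0 0.02 0 0;0 0 0 0 0")

```text
clock: 26.25
eef_pos: [544.7, -166.1, 102.7]
tcp_rot: [-3.141, 0.0, -2.865]
contact_force: [0.6, -4.4, -4.3]
opening: 0.51
```

carry_out(rows="0 0 -0.03 0 0;0 0 -0.03 0 0;0 0 0 0 0")

```text
clock: 26.62
eef_pos: [544.9, -167.3, 102.7]
tcp_rot: [3.141, -0.0, -2.866]
contact_force: [0.8, 0.5, -2.0]
opening: 0.507
```

carry_out(rows="0 0 -0.02 0 0;0 0 0 0 0")

```text
clock: 26.88
eef_pos: [545.1, -167.8, 102.7]
tcp_rot: [3.141, -0.0, -2.866]
contact_force: [-0.1, 0.9, -2.3]
opening: 0.51
```

carry_out(rows="0 0 -0.02 0 0;0 0 0 0 0")

```text
clock: 27.12
eef_pos: [545.1, -167.9, 102.7]
tcp_rot: [3.14, -0.0, -2.866]
contact_force: [-1.5, 4.9, 0.8]
opening: 0.511
```

carry_out(rows="0 0 0.045 0 0;0 -0.06 0 0 0;0 -0.05 0 0 0;0 0 0 0 0")

```text
clock: 27.62
eef_pos: [548.2, -166.5, 102.6]
tcp_rot: [-3.141, -0.0, -2.866]
contact_force: [0.5, 0.3, -1.9]
opening: 0.51
```

carry_out(rows="0 -0.03 0 0 0;0 0 0 0 0")

```text
clock: 27.88
eef_pos: [548.5, -166.4, 102.6]
tcp_rot: [3.142, -0.001, -2.866]
contact_force: [-3.4, -3.2, -0.5]
opening: 0.509
```

carry_out(rows="0 0.03 0 0 0;0 0.012 0 0.04 0;0 0.012 0 0.04 0;0 0 0 0 0")

```text
clock: 28.38
eef_pos: [547.5, -166.5, 100.2]
tcp_rot: [3.142, 0.0, -2.866]
contact_force: [1.0, -0.3, -2.8]
opening: 0.514
```

carry_out(rows="0 0.01 0 0.04 0;0 0.01 0 0.04 0;0 0 0 0 0")

```text
clock: 28.75
eef_pos: [546.8, -166.7, 97.8]
tcp_rot: [3.141, -0.0, -2.866]
contact_force: [0.4, 0.9, -3.4]
opening: 0.511
```

```bash
python3 look.py w11; python3 - <<'E'
from h import *
a=cv2.imread('pics/w11.png'); b=cv2.convertScaleAbs(a[120:360,170:400],alpha=1.8); cv2.imwrite('pics/w11z.png',cv2.resize(b,None,fx=2.5,fy=2.5,interpolation=cv2.INTER_CUBIC))
E
```

```text
28.75 [ 546.8 -166.7   97.8] [ 1.7999e+02 -1.0000e-02 -1.6419e+02] [ 0.4  0.9 -3.4]
```

View pics/w11z.png

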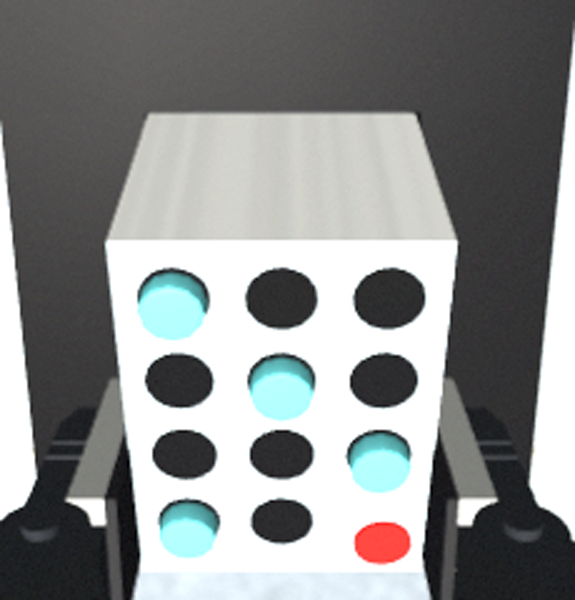

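carry_out(rows="0 -0.016 0.005 0 0;0 0 0 0.03 0;0 0 0 0 0")

```text
clock: 29.18
eef_pos: [547.2, -166.5, 96.9]
tcp_rot: [3.142, -0.0, -2.866]
contact_force: [-1.2, -0.1, -3.1]
opening: 0.512
```

carry_out(rows="0 0 0 0.03 0;0 0 0 0 0")

```text
clock: 29.42
eef_pos: [547.2, -166.5, 96.4]
tcp_rot: [-3.142, -0.0, -2.866]
contact_force: [-2.8, 0.2, 4.5]
opening: 0.51
```

```bash
python3 - <<'E'
from h import *
s=r.sense();W=Rot.from_euler('z',15.8,degrees=True).as_matrix()
print(s['contact_force']@W, s['wrist_torque']@W, s['eef_pos'])
E
```

```text
[-2.59544289  0.98395586  4.45614538] [ 0.10739131  0.38606242 -0.03262864] [ 547.22789391 -166.51516404   96.44067193]
```

carry_out(rows="0 0 0 -0.06 0;0 -0.02 0 0 0;0 0 0 0 0")

```text
clock: 29.8
eef_pos: [547.5, -166.4, 97.8]
tcp_rot: [3.141, -0.001, -2.866]
contact_force: [-3.6, -1.1, 2.1]
opening: 0.511
```

```bash
cat > f.py <<'E'
from h import *
s=r.sense();W=Rot.from_euler('z',15.8,degrees=True).as_matrix()
print(s['clock'],(s['contact_force']@W).round(1), (s['wrist_torque']@W).round(2), (s['eef_pos']@W).round(2))
E
python3 f.py
```

```text
29.8 [-3.8 -0.   2.1] [-0.03  0.59  0.04] [ 481.51 -309.19   97.84]
```

carry_out(rows="0 0.022 0 0 0;0 0.004 0 0.04 0;0 0 0 0 0")

```text
clock: 30.18
eef_pos: [547.1, -166.5, 96.6]
tcp_rot: [3.142, 0.0, -2.866]
contact_force: [-0.5, 0.2, -1.1]
opening: 0.508
```

```bash
python3 f.py
```

```text
30.175 [-0.4  0.4 -1.1] [-0.06  0.23  0.02] [ 481.11 -309.21   96.55]
```

carry_out(rows="0 0.004 0 0.02 0;0 0 0 0.02 0;0 0 0 0 0")

```text
clock: 30.55
eef_pos: [547.2, -166.6, 96.3]
tcp_rot: [-3.141, 0.0, -2.866]
contact_force: [-4.0, 0.5, 9.0]
opening: 0.51
```

```bash
python3 f.py; python3 f.py; python3 look.py w12;  python3 - <<'E'
from h import *
a=cv2.imread('pics/w12.png'); b=cv2.convertScaleAbs(a[150:240,200:370],alpha=2.2); cv2.imwrite('pics/w12z.png',cv2.resize(b,None,fx=4.5,fy=4.5,interpolation=cv2.INTER_CUBIC))
E
```

```text
30.55 [-3.7  1.6  9. ] [ 0.34  0.62 -0.02] [ 481.18 -309.28   96.31]
30.55 [-3.7  1.6  9. ] [ 0.34  0.62 -0.02] [ 481.18 -309.28   96.31]
30.55 [ 547.2 -166.6   96.3] [-1.7999e+02  3.0000e-02 -1.6420e+02] [-4.   0.5  9. ]
```

View pics/w12z.png

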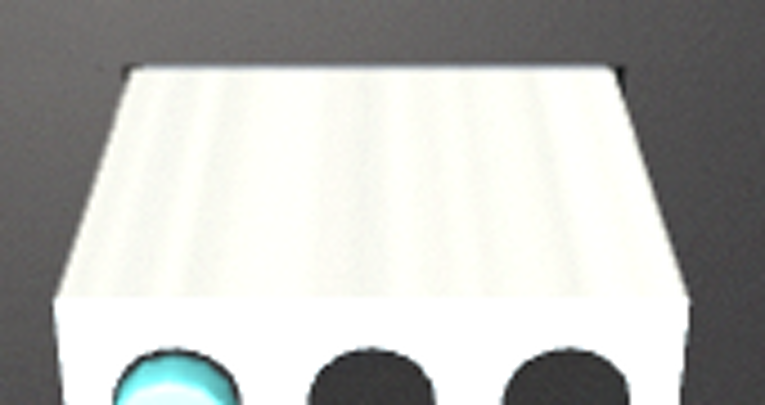

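carry_out(rows="0 0 0 -0.03 0;0.4 0 0 0 0;0.45 0 0 0 0;0.47 0 0 0 0")

```text
clock: 31.1
eef_pos: [547.1, -166.6, 96.5]
tcp_rot: [-3.142, 0.0, -2.866]
contact_force: [-1.4, 0.5, 2.2]
opening: 0.511
```

```bash
python3 f.py
```

```text
31.1 [-1.2  0.8  2.2] [0.14 0.19 0.01] [ 481.12 -309.25   96.47]
```

carry_out(rows="0.48 0 0 0 0;0.485 0 0 0 0;0.49 0 0 0 0;0.495 0 0 0 0")

```text
clock: 31.6
eef_pos: [547.1, -166.6, 96.5]
tcp_rot: [-3.141, 0.0, -2.866]
contact_force: [-0.5, 0.9, 3.2]
opening: 0.513
```

carry_out(rows="0.5 0 0 0 0;0.5 0 0 0 0;0.503 0 0 0 0;0.503 0 0 0 0")

```text
clock: 32.1
eef_pos: [547.1, -166.6, 96.5]
tcp_rot: [-3.141, 0.0, -2.866]
contact_force: [-0.2, -0.2, 3.0]
opening: 0.507
```

carry_out(rows="0.506 0 0 0 0;0.506 0 0 0 0;0.508 0 0 0 0;0.508 0 0 0 0")

```text
clock: 32.6
eef_pos: [547.1, -166.6, 96.4]
tcp_rot: [-3.141, 0.0, -2.866]
contact_force: [0.1, 0.5, 3.3]
opening: 0.517
```

```bash
python3 f.py; python3 look.py w13
```

```text
32.6 [0.2 0.5 3.3] [ 0.13 -0.11  0.02] [ 481.06 -309.26   96.44]
32.6 [ 547.1 -166.6   96.4] [-1.7999e+02  1.0000e-02 -1.6419e+02] [0.1 0.5 3.3]
```

View pics/w13.png

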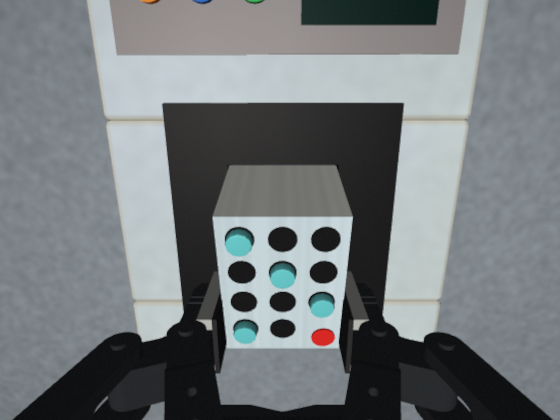

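carry_out(rows="0.51 0 0 0 0;0.51 0 0 0 0;0.512 0 0 0 0;0.512 0 0 0 0")

```text
clock: 33.15
eef_pos: [547.1, -166.6, 96.4]
tcp_rot: [-3.141, 0.0, -2.866]
contact_force: [0.7, 1.4, 3.8]
opening: 0.512
```

carry_out(rows="0.514 0 0 0 0;0.514 0 0 0 0;0.516 0 0 0 0;0.516 0 0 0 0")

```text
clock: 33.65
eef_pos: [546.6, -166.5, 96.1]
tcp_rot: [3.141, -0.001, -2.866]
contact_force: [-0.3, 0.3, -0.0]
opening: 0.517
```

carry_out(rows="0.518 0 0 0 0;0.518 0 0 0 0;0.52 0 0 0 0;0.52 0 0 0 0")

```text
clock: 34.15
eef_pos: [547.0, -166.5, 96.4]
tcp_rot: [3.142, -0.0, -2.866]
contact_force: [-0.4, 0.6, -1.1]
opening: 0.517
```

```bash
python3 f.py; python3 look.py w14
```

```text
34.15 [-0.2  0.7 -1.1] [ 0.02 -0.06 -0.03] [ 480.96 -309.18   96.38]
34.15 [ 547.  -166.5   96.4] [ 180.     -0.   -164.19] [-0.4  0.6 -1.1]
```

View pics/w14.png

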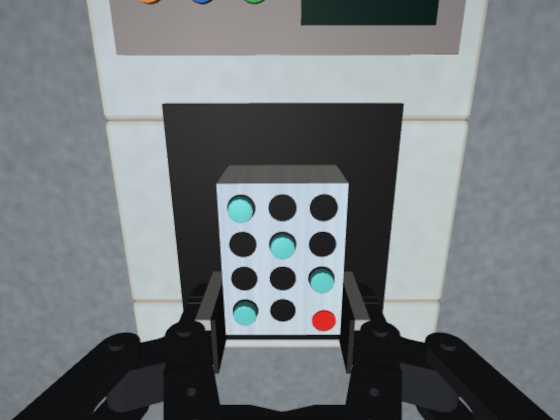

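carry_out(rows="0.55 0 0 0 0;0.6 0 0 0 0;0.7 0 0 0 0;0.7 0 0 0 0;0.7 0 0 -0.5 0;0.7 0 0 -1 0;0.7 0 0 -1 0;0.7 0 0 0 0;0.7 0 0 0 0")

```text
clock: 35.33
eef_pos: [546.8, -166.5, 171.5]
tcp_rot: [-3.141, 0.0, -2.866]
contact_force: [0.3, -0.2, -0.5]
opening: 0.698
```

```bash
python3 f.py; python3 look.py w15; python3 - <<'E'
from h import *
a=snap('side','s15');cv2.imwrite('pics/s15z.png',cv2.resize(a[200:300,260:380],None,fx=5,fy=5,interpolation=cv2.INTER_CUBIC))
a=cv2.imread('pics/w15.png'); b=cv2.convertScaleAbs(a[120:360,150:410],alpha=1.4); cv2.imwrite('pics/w15z.png',cv2.resize(b,None,fx=2.5,fy=2.5,interpolation=cv2.INTER_CUBIC))
E
```

```text
35.325 [ 0.2 -0.2 -0.5] [ 0.02 -0.    0.01] [ 480.78 -309.07  171.51]
35.325 [ 546.8 -166.5  171.5] [-1.7999e+02  1.0000e-02 -1.6419e+02] [ 0.3 -0.2 -0.5]
```

View pics/w15z.png

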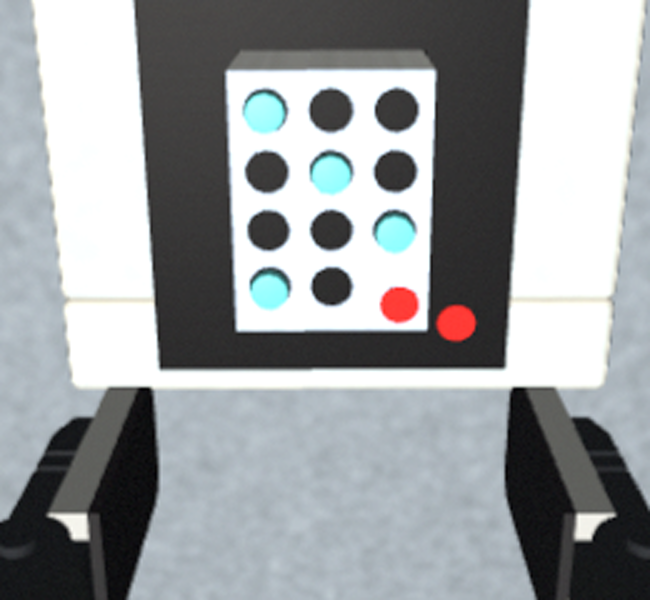

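View pics/s15z.png

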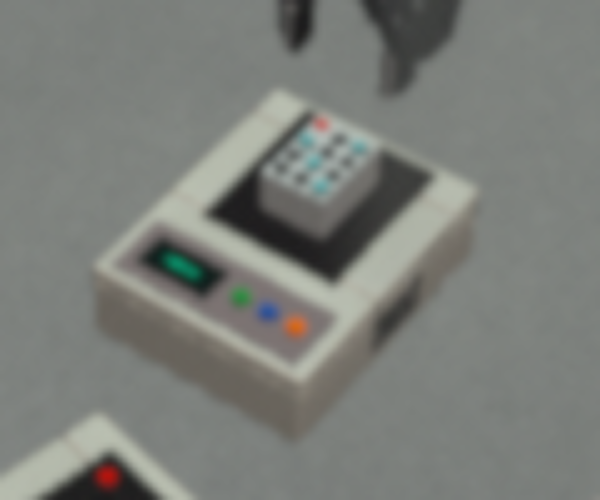

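```bash
python3 - <<'E'
from fit import *
k=lambda x,y:(150+(x+.5)/2.5-.5,120+(y+.5)/2.5-.5)
tcp=np.array([546.8,-166.5,171.5])
p=fit('w15',[((-30,-22,42),k(226,70)),((-30,22,42),k(436,70)),((30,-22,42),k(236,331)),((30,22,42),k(428,331))],tcp,-164.19)
print('bottom z',171.5+p[2])
c=json.load(open('w15.json'))
q=[atz(c,*k(*u),68)[:2] for u in [(240,51),(425,51)]];print(q,np.linalg.norm(q[0]-q[1]))
for z in (96,98,100,104):
    P=np.array([atz(c,*k(*u),z) for u in [(226,70),(436,70),(428,331),(236,331)]]);print(z,[np.linalg.norm(P[i]-P[(i+1)%4]).round(1) for i in range(4)])
E
```

```text
w15 x,y,z [ -23.4     0.27 -114.09] tilt -0.04 yaw 0.15 rms 0.14
+x bottom [   6.6    0.4 -114.1]
-x bottom [ -53.4    0.2 -114.1]
+x at12 [   6.6    0.4 -102.1]
bottom z 57.41095664304048
[array([ 501.74581321, -201.92614844]), array([ 489.56399129, -158.91863204])] 44.69947708825922
96 [np.float64(44.7), np.float64(61.0), np.float64(45.0), np.float64(61.0)]
98 [np.float64(44.3), np.float64(60.4), np.float64(44.5), np.float64(60.4)]
100 [np.float64(43.8), np.float64(59.8), np.float64(44.1), np.float64(59.8)]
104 [np.float64(42.9), np.float64(58.5), np.float64(43.2), np.float64(58.5)]
```

```bash
python3 -c "
from h import *
print(r.sign_off(), r.sense()['clock'])"
```

```text
the job is handed in; nothing more can be done
the job is handed in; nothing more can be done
```

The aluminium block is in the pocket of the heater farthest from the base, red dot to red dot. It sits flat, the gripper has let go and is clear, and the job was handed in at about 35 s.

**How it went**
- **Tilt:** The move commands cannot tilt the tool. I gripped the block near its red-dot end and tilted it about 10° by pressing its other end on the edge of the nearer, look-alike heater.
- **What the tilt was:** It was about the jaw axis only, so the whole red-dot end edge led into the pocket, not the single corner.
- **Feeling the walls:** Inside the pocket I touched both side walls (about 1.7 mm of play, against 1.6 mm expected) and the +x wall, with about 3–6 N sideways. I then lowered the edge to the floor.
- **Rocking down:** I eased the grip in small steps until the block tipped flat, then opened and withdrew.

**Last checks**
- **Seating:** A fit to the last wrist picture gave 0.0° tilt. It put the underside at about 57.4 mm, where 56 mm is fully home. The picture scale matches what it showed with the block on the bench, so I take the difference as camera error.
- **Dots:** The two red dots sit next to each other at the +x +y corner.
- **Forces:** The highest contact I read on the target heater was about 12 N. Readings came only at the end of each move, so a brief peak as the block tipped could have gone unseen.

**Worth knowing**
- The first try at tilting, gripped at the block's centre, needed about 17 N and hardly turned it. I set the block down and regripped it.
- The second try pressed the look-alike heater with up to about 18 N.
- My camera views showed no bystander being touched, but I did not check each one at the end.

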